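# Find the rattling spice tin and hold it out over the mortar

## Task

Lift the spice chest's lid by its brass bar until it rests open on its stop. One of the three sealed tins inside has a loose steel grinding ball in it and the other two are packed tight: lift them clear of the chest one at a time and shake them end to end until you find it, standing silent ones back upright in the chest. Finish while still holding the rattling tin upright and still above the mortar, clear of it; never take a silent tin over the mortar, and leave the pot lid, spatula and baster where they lie.

Things in the scene. Friction and masses are not known exactly. Their poses are not given: they have to be found in the camera images.
- chest: wooden spice chest, fixed to the worktop, 132 mm deep (its x), 350 mm wide (its y), 102 mm high, walls and floor 6 mm; origin at the centre of its underside, x pointing away from the robot, y to the robot's left, z up; the tins stand on its floor about 104 mm apart along y, about 15 mm inside the front and back walls; its lid is hinged on the far (+x) rim
- lid (a joint): angle of the chest's lid about its hinge, rad: 0 shut, 1.8 open against its stop (leaning back beyond upright, its edge then 230 mm above the worktop); a 0.22 kg board that falls shut below about 1.5 and falls back onto the stop above about 1.6
- lid_hinge (a point): middle of the lid's hinge line, on the far top rim of the chest; the hinge runs along the chest's y
- lid_handle (a point): middle of the lid's round brass bar, 11 mm thick and 100 mm long along the chest's y, 35 mm above the lid's top; it is 116 mm from the hinge along the lid and 43 mm square to it, and is free to turn between two fingers that pinch it from above
- tin_left_center (a point): centre (half-way up) of the red tin, the left one in the chest seen from the robot; sealed, opaque, 90 mm along its own x, 46 mm along its own y, 92 mm high, 0.3 to 0.36 kg in all, z up, at first parallel to the chest; a loose ball (36 mm, 0.19 kg) rolls 45 mm end to end along x when a tin is jerked or tilted 10 degrees that way, and stays at that end, the inner bottom rising to the middle; silent packing weighs the same and shifts under 3 mm
- tin_middle_center (a point): centre (half-way up) of the yellow tin, the middle one in the chest seen from the robot; sealed, opaque, 90 mm along its own x, 46 mm along its own y, 92 mm high, 0.3 to 0.36 kg in all, z up, at first parallel to the chest; grasp it across the 46 mm, fingers closing along y, in the upper half (25 mm and more of room on each side)
- tin_right_center (a point): centre (half-way up) of the blue tin, the right one in the chest seen from the robot; sealed, opaque, 90 mm along its own x, 46 mm along its own y, 92 mm high, 0.3 to 0.36 kg in all, z up, at first parallel to the chest; made and grasped like the other two
- mortar: white ceramic mortar, fixed, 120 mm across and 75 mm high, open at the top; origin at the centre of its underside
- pot_lid: round steel pot lid, 236 mm across and 62 mm high, lying on the worktop; origin at the centre of its underside
- spatula: beechwood spatula 300 mm long lying flat; origin on its underside
- baster: green baster 260 mm long lying flat, 48 mm high at its bulb; origin below its middle
There are look-alikes about, which are no part of the job. There is more than one size of the mortar; the job needs the middle-sized.

How it is judged:
On the way, in this order (a step that is already met when the one before it is completed fails the run):
1. the lid rests open on its stop (value of joint lid above 1.72 rad), for 0.2 s.
2. the tin with the loose ball, lifted clear of the chest, is shaken so that the ball runs across its middle (((height (world z) of tin_left_center above 0.15 m and contact force between the fingers and tin_left above 0.5 N and distance between ball and tin_left_center below 0.05 m and x of ball in the frame of tin_left between -0.01 and 0.01 m) or (height (world z) of tin_middle_center above 0.15 m and contact force between the fingers and tin_middle above 0.5 N and distance between ball and tin_middle_center below 0.05 m and x of ball in the frame of tin_middle between -0.01 and 0.01 m) or (height (world z) of tin_right_center above 0.15 m and contact force between the fingers and tin_right above 0.5 N and distance between ball and tin_right_center below 0.05 m and x of ball in the frame of tin_right between -0.01 and 0.01 m))).
At the end, for the whole second after the job is handed in: Lid open on its stop (over 1.72 rad). The rattling tin is held still, upright within 15 degrees, centre within 50 mm sideways of the mortar's axis and 128 to 400 mm above the worktop, not touching the mortar. The other tins stand upright on the chest floor, released (value of joint lid above 1.72 rad and ((distance between ball and tin_left_center below 0.05 m and horizontal distance between tin_left_center and mortar below 0.05 m and height (world z) of tin_left_center between 0.128 and 0.4 m and angle between tin_left_center's own z axis and vertical below 0.26 rad and contact force between the fingers and tin_left above 1 N and contact force between tin_left and mortar below 0.3 N and linear speed of tin_left below 0.03 m/s and (z of tin_middle_center in the frame of chest between 0.045 and 0.06 m and x of tin_middle_center in the frame of chest between -0.061 and 0.061 m and y of tin_middle_center in the frame of chest between -0.166 and 0.166 m and angle between tin_middle_center's own z axis and vertical below 0.15 rad and contact force between the fingers and tin_middle below 0.3 N and linear speed of tin_middle below 0.03 m/s) and (z of tin_right_center in the frame of chest between 0.045 and 0.06 m and x of tin_right_center in the frame of chest between -0.061 and 0.061 m and y of tin_right_center in the frame of chest between -0.166 and 0.166 m and angle between tin_right_center's own z axis and vertical below 0.15 rad and contact force between the fingers and tin_right below 0.3 N and linear speed of tin_right below 0.03 m/s)) or (distance between ball and tin_middle_center below 0.05 m and horizontal distance between tin_middle_center and mortar below 0.05 m and height (world z) of tin_middle_center between 0.128 and 0.4 m and angle between tin_middle_center's own z axis and vertical below 0.26 rad and contact force between the fingers and tin_middle above 1 N and contact force between tin_middle and mortar below 0.3 N and linear speed of tin_middle below 0.03 m/s and (z of tin_left_center in the frame of chest between 0.045 and 0.06 m and x of tin_left_center in the frame of chest between -0.061 and 0.061 m and y of tin_left_center in the frame of chest between -0.166 and 0.166 m and angle between tin_left_center's own z axis and vertical below 0.15 rad and contact force between the fingers and tin_left below 0.3 N and linear speed of tin_left below 0.03 m/s) and (z of tin_right_center in the frame of chest between 0.045 and 0.06 m and x of tin_right_center in the frame of chest between -0.061 and 0.061 m and y of tin_right_center in the frame of chest between -0.166 and 0.166 m and angle between tin_right_center's own z axis and vertical below 0.15 rad and contact force between the fingers and tin_right below 0.3 N and linear speed of tin_right below 0.03 m/s)) or (distance between ball and tin_right_center below 0.05 m and horizontal distance between tin_right_center and mortar below 0.05 m and height (world z) of tin_right_center between 0.128 and 0.4 m and angle between tin_right_center's own z axis and vertical below 0.26 rad and contact force between the fingers and tin_right above 1 N and contact force between tin_right and mortar below 0.3 N and linear speed of tin_right below 0.03 m/s and (z of tin_left_center in the frame of chest between 0.045 and 0.06 m and x of tin_left_center in the frame of chest between -0.061 and 0.061 m and y of tin_left_center in the frame of chest between -0.166 and 0.166 m and angle between tin_left_center's own z axis and vertical below 0.15 rad and contact force between the fingers and tin_left below 0.3 N and linear speed of tin_left below 0.03 m/s) and (z of tin_middle_center in the frame of chest between 0.045 and 0.06 m and x of tin_middle_center in the frame of chest between -0.061 and 0.061 m and y of tin_middle_center in the frame of chest between -0.166 and 0.166 m and angle between tin_middle_center's own z axis and vertical below 0.15 rad and contact force between the fingers and tin_middle below 0.3 N and linear speed of tin_middle below 0.03 m/s)))); the arm keeps its last pose, push and grip.
It fails at once if a silent tin is carried over the mortar ((not (distance between ball and tin_left_center below 0.05 m) and horizontal distance between tin_left_center and mortar below 0.05 m and height (world z) of tin_left_center above 0.08 m) or (not (distance between ball and tin_middle_center below 0.05 m) and horizontal distance between tin_middle_center and mortar below 0.05 m and height (world z) of tin_middle_center above 0.08 m) or (not (distance between ball and tin_right_center below 0.05 m) and horizontal distance between tin_right_center and mortar below 0.05 m and height (world z) of tin_right_center above 0.08 m)).
It fails at once if the pot lid is shifted more than 30 mm (distance of pot_lid from where it was at the start of the episode above 0.03 m).
It fails at once if the spatula is shifted more than 30 mm (distance of spatula from where it was at the start of the episode above 0.03 m).
It fails at once if the baster is shifted more than 30 mm (distance of baster from where it was at the start of the episode above 0.03 m).
It also fails if it takes over 72 s, if anything falls off the work surface, if the arm or the gripper's body presses on something with over 40 N, if the wrist force passes 120 N, or if a joint passes its speed limit or range.

## Robot

A 6-joint arm with a two-finger parallel gripper is mounted at the origin on the work surface. World frame = base frame: x ahead of the robot, y to its left, z up, the work surface at z = 0. Lengths are in m, angles in rad, forces in N, time in s.
With the tool pointing down it reaches from about 0.425 to 0.95 m from the base axis. Payload 3.5 kg.
Tool frame: the origin (TCP) lies on the centre line of the jaws, within the pads' length; the fingertips stand 25 mm ahead of it and the grasp point (between the pads) lies 6 mm ahead of it (ctrl.finger_overhang is the distance from the TCP to the fingertips, in m); z points along the fingers, y is the line along which they close (so a half turn about z gives the same grasp; the last joint's range is limited). The gripper opens to 85 mm and grips with 20 to 120 N. Pads are 22 mm wide; open, the fingers measure 114 mm over their backs; the gripper's body (76 mm by 85 mm) begins 54 mm behind the grasp point. The pads swing forward as they close: fully open they stand 13 mm farther back than shut.
Start: joints at [-1.332, 0.286, 1.577, -0, 1.279, -0.15], TCP at [0.256, -0.625, 0.256] pointing down, gripper open.
Joint ranges: [-2.77, 2.77], [-0.9, 2.22], [0.21, 2.48], [-1.53, 4.67], [0.24, 2.81], [-2.84, 2.84]. Speed limits (rad/s): [2.79, 2.79, 3.14, 3.14, 3.14, 3.14].

## Interface

Orientations are given as a unit quaternion [x, y, z, w].
In Python, from plant import get_state, imaging, job, ctrl gives the robot as it stands.
- The arm moves only by the tool jog_arm, never from a script. Its argument "increments" is a list of rows, each an object of numbers: "dx", "dy", "dz": the shift along the world's x, y, z each as a share of 12 cm, from -1 to 1; "ax", "ay", "az": the turn, a rotation vector about the world's x, y, z each as a share of pi/2 rad, from -1 to 1; "gripper": the gripper command: -1 is shut, 1 is fully open, values between are in proportion. A call has 1 to 10 rows; each row is the pose to reach, as a shift and turn from the pose commanded when the call began; what a row does not reach only later rows make up. A row lasts 1/10 s, in which the tool goes at most 50 mm and 8.59 degrees, less where a joint would pass 70% of its speed; a pose out of reach is approached as far as the arm can. A call with a number of a shift or a turn outside -1 to 1 is refused whole. A call with a gripper value outside its range is refused whole. The fingers move at their own pace and stop on an object; "force" is the grip in N (left out, the last holds). Time passes only in rows, so rows that repeat a pose let the fingers close. It gives the time, the measured TCP pose, the force, the opening and the grip force at its end, in the units of the state.
- get_state(): the state, without advancing time (a new reading comes with each control period).
- imaging.read_camera(name): name is "scene" or "top" or "wrist"; returns a dict with "frame" (480x640x3 uint8, blue, green, red), "depth" (480x640 float32, m along the optical axis (not along the pixel's ray), 0 where there is no reading), "camera_matrix" (3x3 intrinsics, pixels), "dist" ([k1, k2, p1, p2, k3] as OpenCV has them; the pictures are not rectified), "extrinsics" (4x4, takes a point from camera to world coordinates); the wrist camera has in their place "mount" (4x4, takes a point from camera to tool coordinates, whose origin is the TCP and whose axes are the flange's). Camera axes: x right, y up, looking along -z (the intrinsics and any distortion apply to the point x, -y, -z); pixel columns grow to the right and rows downward; lengths in m; the calibration is good to about 2 mm. A picture is of the moment at which its call begins: read the wrist's pose just before it.
- job.sign_off(): hands the job in; it is judged then, once.
The state is a dict: "time": time; "qpos": joint angles; "dq": joint speeds; "joint_efforts": joint torques, N m; "eef_pos": TCP position; "tcp_rot": TCP orientation; "contact_force": force on the tool from outside, world axes, zero at the start; "wrist_torque": the same for the moment, N m; "opening": opening from 0.0 (shut) to 1.0 (fully open); "finger_force": force on a finger pad.
Only numpy, scipy, OpenCV 4.12 (cv2) and the standard library are available. Lean on these libraries where they do the work, as an engineer would, in place of code of your own. Each camera call takes 0.05 s, during which the arm holds its last target. There are 200 camera calls.

## Working session

There is one attempt and no reset: what is moved stays moved. The work goes in short steps, Python scripts to look and compute and a tool call to move; the robot and the scene stay as the last step left them, time stands still between calls to the robot, and variables do not carry over. Pictures are saved under pics/ and viewed, at most 10 in all, crops included, and the job is handed in when it is done.

Besides the shell and the picture viewer there is one more tool, called after "Emit:" as a command line: name --argument value ..., lists and objects as JSON in quotes. jog_arm: Moves the arm, as the interface text tells. Shift numbers are shares of 12 cm and turn numbers shares of pi/2 rad, none past 1 either way. Its arguments: {"type":"object","properties":{"increments":{"type":"array"},"force":{"type":"number"}},"required":["increments"]}

```bash
mkdir -p pics; ls; cat > h.py <<'E'
import numpy as np, cv2
from plant import get_state, imaging, job, ctrl
from scipy.spatial.transform import Rotation as R
def cam(name):
    s=get_state(); c=imaging.read_camera(name)
    if 'extrinsics' in c: T=np.array(c['extrinsics'])
    else:
        W=np.eye(4); W[:3,:3]=R.from_quat(s['tcp_rot']).as_matrix(); W[:3,3]=s['eef_pos']; T=W@np.array(c['mount'])
    c['T']=T; return c
def ray(c,uv):
    p=cv2.undistortPoints(np.array(uv,float).reshape(-1,1,2),np.array(c['camera_matrix']),np.array(c['dist'],float)).reshape(-1,2)
    d=np.c_[p[:,0],-p[:,1],-np.ones(len(p))]
    return c['T'][:3,3], d@c['T'][:3,:3].T   # d has unit depth
def onz(c,uv,z):
    o,d=ray(c,uv); return o+d*((z-o[2])/d[:,2])[:,None]
def cloud(c):
    v,u=np.mgrid[0:480,0:640]; o,d=ray(c,np.c_[u.ravel(),v.ravel()])
    return (o+d*c['depth'].reshape(-1,1)).reshape(480,640,3)
E
python3 - <<'E'
from h import *
for n in ('top','scene'):
    c=cam(n); cv2.imwrite(f'pics/{n}0.png',c['frame']); np.savez(f'{n}0.npz',T=c['T'],depth=c['depth'],P=cloud(c),f=c['frame'],K=c['camera_matrix'],D=c['dist']); print(n,c['T'].round(3).tolist())
print(get_state())
E
```

```text
pics
top [[0.025, 0.997, -0.069, 0.417], [-1.0, 0.025, 0.001, -0.021], [0.003, 0.069, 0.998, 1.856], [0.0, 0.0, 0.0, 1.0]]
scene [[0.514, -0.639, 0.572, 1.196], [0.858, 0.388, -0.337, -0.375], [-0.006, 0.664, 0.748, 0.982], [0.0, 0.0, 0.0, 1.0]]
{'time': 0.1, 'qpos': array([-1.33202607e+00,  2.87092352e-01,  1.57804707e+00, -1.41924086e-06,
        1.27861865e+00, -1.49962854e-01]), 'dq': array([ 5.04737795e-05, -1.45474643e-03, -4.39845426e-03,  3.17126319e-03,
        1.44662004e-03, -1.30710019e-03]), 'joint_efforts': array([ 6.24668210e-04, -4.07298589e+01, -2.93698364e+01, -1.18234684e-04,
        3.43946725e-03, -2.29563163e-06]), 'eef_pos': array([ 0.25575445, -0.6240758 ,  0.25506635]), 'tcp_rot': array([ 9.81169598e-01,  1.93145144e-01, -4.87391963e-05, -1.08161281e-03]), 'contact_force': array([ 0.75689932,  0.91835545, -0.53228027]), 'wrist_torque': array([ 0.04238081, -0.00310949,  0.05772909]), 'finger_force': 0.0, 'opening': 0.9992372931464608}
```

View pics/top0.png

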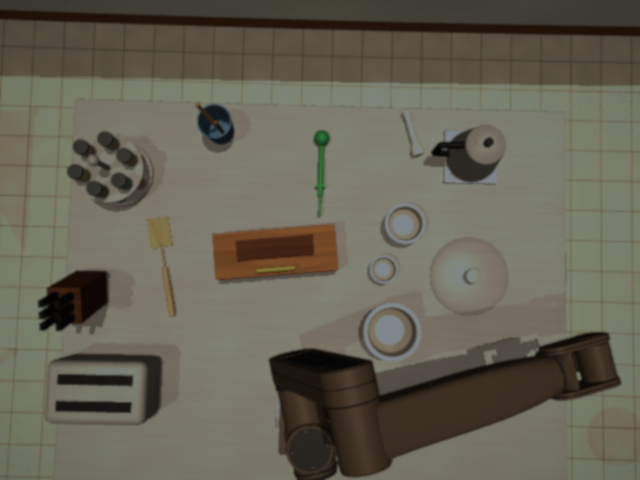

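View pics/scene0.png

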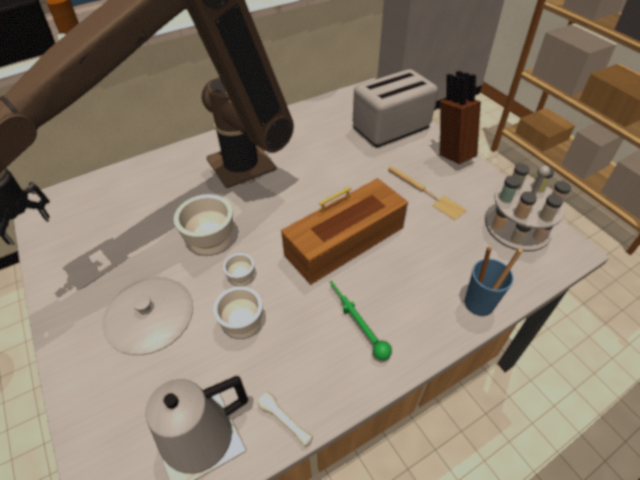

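The top view shows the chest centred near (275,252), with its brass bar at (275,269). The three mortars are at (404,224), (383,270) and (391,332). The pot lid is at (469,275), the baster at (321,170) and the spatula at (165,265). Next I measure them.

```bash
python3 - <<'E'
from h import *
z=np.load('top0.npz'); P=z['P']; f=z['f']; hsv=cv2.cvtColor(f,cv2.COLOR_BGR2HSV)
X,Y,Z=P[...,0],P[...,1],P[...,2]
print('table z',np.median(Z[300:320,200:260]))
print('chest hsv',hsv[262,235],hsv[247,275],'bar',hsv[269,275],'z',Z[262,235],Z[269,270:280].round(3))
reg=np.zeros((480,640),bool); reg[215:290,205:345]=1
top=(reg&(Z>0.095)&(Z<0.125)).astype(np.uint8)
pts=P[top>0][:,:2].astype(np.float32)
r=cv2.minAreaRect(pts); print('lidtop rect',r,np.median(Z[top>0]),cv2.boxPoints(r).round(3).tolist())
bar=reg&(hsv[...,0]>18)&(hsv[...,0]<35)&(hsv[...,1]>100)&(hsv[...,2]>90)
v,u=np.nonzero(bar); print('bar px',len(u),u.min(),u.max(),v.min(),v.max(),'z',np.percentile(Z[bar],[5,50,95]).round(3))
c=dict(T=z['T'],camera_matrix=z['K'],dist=z['D'])
Q=onz(c,np.c_[u,v],0.147); rb=cv2.minAreaRect(Q[:,:2].astype(np.float32)); print('bar rect',rb)
for (a,b) in ((404,224),(383,270),(391,332)):
    m=np.zeros((480,640),bool); m[b-34:b+35,a-38:a+39]=1
    zz=Z[m]; m&=(Z>0.02)&(Z<0.15)&((np.mgrid[0:480,0:640][1]-a)**2+(np.mgrid[0:480,0:640][0]-b)**2<36**2)
    rim=m&(Z>np.percentile(Z[m],97)-0.02)
    (cx,cy),rad=cv2.minEnclosingCircle(P[rim][:,:2].astype(np.float32)); print('mortar',a,b,round(cx,3),round(cy,3),'D',round(2*rad,3),'h',np.percentile(Z[m],97).round(3))
for n,(a,b) in dict(potlid=(469,275)).items(): print(n,P[b,a].round(3))
for n,l in dict(baster=[(321,138),(319,214)],spat=[(160,220),(171,314)],potlid=[(432,275),(508,275),(469,238),(469,314)]).items(): print(n,onz(c,l,0.01).round(3).tolist())
E
```

```text
table z -0.0004780667795717397
chest hsv [ 13 169 104] [ 10 182  63] bar [ 26 148 124] z 0.10651266241669588 [0.148 0.149 0.152 0.147 0.147 0.145 0.15  0.148 0.149 0.15 ]
lidtop rect ((0.49303293228149414, 0.11602222919464111), (0.13242650032043457, 0.35003599524497986), 6.122539520263672) 0.11016942460365042 [[0.4090000092983246, 0.28299999237060547], [0.44600000977516174, -0.06499999761581421], [0.578000009059906, -0.050999999046325684], [0.5400000214576721, 0.296999990940094]]
bar px 163 256 294 266 272 z [0.111 0.149 0.156]
bar rect ((0.4422837197780609, 0.11000553518533707), (0.011899834498763084, 0.1059875413775444), 5.837594032287598)
mortar 404 224 0.586 -0.258 D 0.12 h 0.081
mortar 383 270 0.447 -0.208 D 0.195 h 0.102
mortar 391 332 0.275 -0.221 D 0.165 h 0.109
potlid [ 0.44  -0.449  0.059]
baster [[0.845, -0.007, 0.01], [0.613, -0.007, 0.01]]
spat [[0.582, 0.47, 0.01], [0.303, 0.425, 0.01]]
potlid [[0.438, -0.35, 0.01], [0.444, -0.576, 0.01], [0.552, -0.459, 0.01], [0.325, -0.461, 0.01]]
```

Emit:
jog_arm --increments '[{"dx":0.28,"dy":0.29,"az":0.04,"gripper":1},{"dx":0.55,"dy":0.58,"az":0.08,"gripper":1},{"dx":0.833,"dy":0.876,"az":0.117,"gripper":1}]'

```text
$.increments[0]: bad value
```

Emit:
jog_arm --increments '[{"dx":0.28,"dy":0.29,"az":0.04,"gripper":1},{"dx":0.55,"dy":0.58,"az":0.08,"gripper":1},{"dx":0.833,"dy":0.876,"az":0.117,"gripper":1}]'

```text
$.increments[0]: bad value
```

Emit:
jog_arm --increments '[{"dx":0.14,"dy":0.29,"az":0.04,"gripper":1},{"dx":0.28,"dy":0.58,"az":0.08,"gripper":1},{"dx":0.417,"dy":0.876,"az":0.117,"gripper":1}]'

```text
$.increments[0]: bad value
```

Emit:
jog_arm --increments '[{"dx":0.28,"dy":0.29,"dz":0.0,"ax":0.0,"ay":0.0,"az":0.04,"gripper":1.0},{"dx":0.55,"dy":0.58,"dz":0.0,"ax":0.0,"ay":0.0,"az":0.08,"gripper":1.0},{"dx":0.833,"dy":0.876,"dz":0.0,"ax":0.0,"ay":0.0,"az":0.117,"gripper":1.0}]'

```text
time: 0.4
eef_pos: [0.3562, -0.5182, 0.2555]
tcp_rot: [0.959, 0.283, -0.0, -0.001]
contact_force: [1.0, -0.5, -0.2]
opening: 1.0
finger_force: 0.0
```

Emit:
jog_arm --increments '[{"dx":0.28,"dy":0.29,"dz":0,"ax":0,"ay":0,"az":0.04,"gripper":1},{"dx":0.55,"dy":0.58,"dz":0,"ax":0,"ay":0,"az":0.08,"gripper":1},{"dx":0.833,"dy":0.876,"dz":0,"ax":0,"ay":0,"az":0.117,"gripper":1}]'

```text
time: 0.7
eef_pos: [0.4566, -0.4125, 0.2558]
tcp_rot: [0.929, 0.37, -0.0, -0.0]
contact_force: [0.8, -1.1, -0.7]
opening: 1.002
finger_force: 0.0
```

Emit:
jog_arm --increments '[{"dx":0.14,"dy":0.29,"dz":0,"ax":0,"ay":0,"az":0.04,"gripper":1},{"dx":0.28,"dy":0.58,"dz":0,"ax":0,"ay":0,"az":0.08,"gripper":1},{"dx":0.417,"dy":0.876,"dz":0,"ax":0,"ay":0,"az":0.117,"gripper":1}]'

```text
time: 1.0
eef_pos: [0.5063, -0.3075, 0.2557]
tcp_rot: [0.891, 0.454, -0.0, -0.0]
contact_force: [-0.2, 0.2, 0.8]
opening: 1.002
finger_force: 0.0
```

Emit:
jog_arm --increments '[{"dx":0,"dy":0.29,"dz":0,"ax":0,"ay":0,"az":0.04,"gripper":1},{"dx":0,"dy":0.58,"dz":0,"ax":0,"ay":0,"az":0.08,"gripper":1},{"dx":0,"dy":0.876,"dz":0,"ax":0,"ay":0,"az":0.117,"gripper":1}]'

```text
time: 1.3
eef_pos: [0.5055, -0.2025, 0.2557]
tcp_rot: [0.846, 0.534, -0.0, -0.0]
contact_force: [0.5, -0.4, -0.2]
opening: 1.001
finger_force: 0.0
```

Emit:
jog_arm --increments '[{"dx":0,"dy":0.29,"dz":0,"ax":0,"ay":0,"az":0.04,"gripper":1},{"dx":0,"dy":0.58,"dz":0,"ax":0,"ay":0,"az":0.08,"gripper":1},{"dx":0,"dy":0.876,"dz":0,"ax":0,"ay":0,"az":0.117,"gripper":1}]'

```text
time: 1.6
eef_pos: [0.5054, -0.0975, 0.2558]
tcp_rot: [0.793, 0.609, -0.0, -0.0]
contact_force: [0.6, 0.1, 0.6]
opening: 1.002
finger_force: 0.0
```

Emit:
jog_arm --increments '[{"dx":-0.08,"dy":0.29,"dz":0,"ax":0,"ay":0,"az":0.04,"gripper":0},{"dx":-0.16,"dy":0.58,"dz":0,"ax":0,"ay":0,"az":0.08,"gripper":0},{"dx":-0.25,"dy":0.876,"dz":0,"ax":0,"ay":0,"az":0.117,"gripper":0}]'

```text
time: 1.9
eef_pos: [0.4751, 0.0075, 0.2558]
tcp_rot: [0.734, 0.679, -0.0, -0.0]
contact_force: [0.1, 0.8, -0.1]
opening: 0.521
finger_force: 0.0
```

Emit:
jog_arm --increments '[{"dx":-0.09,"dy":0.29,"dz":0,"ax":0,"ay":0,"az":0.04,"gripper":0},{"dx":-0.18,"dy":0.58,"dz":0,"ax":0,"ay":0,"az":0.08,"gripper":0},{"dx":-0.275,"dy":0.876,"dz":0,"ax":0,"ay":0,"az":0.117,"gripper":0},{"dx":-0.275,"dy":0.876,"dz":0,"ax":0,"ay":0,"az":0.117,"gripper":0},{"dx":-0.275,"dy":0.876,"dz":0,"ax":0,"ay":0,"az":0.117,"gripper":0}]'

```text
time: 2.4
eef_pos: [0.4425, 0.1117, 0.256]
tcp_rot: [0.669, 0.744, -0.0, 0.0]
contact_force: [0.7, 0.4, 0.4]
opening: 0.503
finger_force: 0.0
```

```bash
python3 - <<'E'
from h import *
c=cam('wrist'); cv2.imwrite('pics/w1.png',c['frame']); f=c['frame']; hsv=cv2.cvtColor(f,cv2.COLOR_BGR2HSV)
P=cloud(c); Z=P[...,2]
m=(Z>0.135)&(Z<0.16)&(c['depth']>0)&(hsv[...,1]>90)&(hsv[...,0]>16)&(hsv[...,0]<36)
n,l,st,ce=cv2.connectedComponentsWithStats(m.astype(np.uint8)); k=1+st[1:,4].argmax(); m=l==k
v,u=np.nonzero(m); print(st[k],ce[k],np.percentile(Z[m],[5,50,95]))
print('px', hsv[240,320])
print(cv2.minAreaRect(onz(c,np.c_[u,v],0.147)[:,:2].astype(np.float32)), get_state()['eef_pos'], get_state()['qpos'].round(2))
E
```

```text
[ 309  153   18  165 2613] [317.66092614 233.48603138] [0.14841332 0.15097089 0.15245442]
px [ 19 183 164]
((0.4438210129737854, 0.1113237738609314), (0.010570093989372253, 0.11055725067853928), 6.180112361907959) [0.44283528 0.11096701 0.25608264] [ 0.02 -0.21  2.09 -0.    1.26 -0.08]
```

View pics/w1.png

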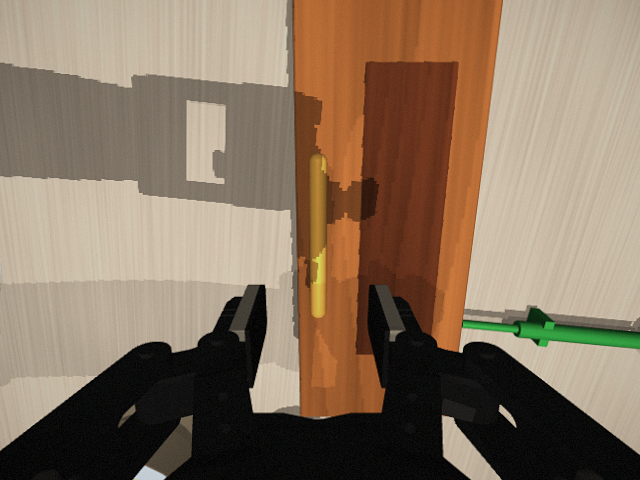

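The wrist view shows the bar at (318,235), centred between the open jaws. I go down and pinch it.

Emit:
jog_arm --increments '[{"dx":0.01,"dy":0,"dz":-0.3,"ax":0,"ay":0,"az":0,"gripper":0},{"dx":0.01,"dy":0,"dz":-0.6,"ax":0,"ay":0,"az":0,"gripper":0},{"dx":0.01,"dy":0,"dz":-0.8,"ax":0,"ay":0,"az":0,"gripper":0},{"dx":0.01,"dy":0,"dz":-0.875,"ax":0,"ay":0,"az":0,"gripper":0},{"dx":0.01,"dy":0,"dz":-0.875,"ax":0,"ay":0,"az":0,"gripper":-1},{"dx":0.01,"dy":0,"dz":-0.875,"ax":0,"ay":0,"az":0,"gripper":-1},{"dx":0.01,"dy":0,"dz":-0.875,"ax":0,"ay":0,"az":0,"gripper":-1},{"dx":0.01,"dy":0,"dz":-0.875,"ax":0,"ay":0,"az":0,"gripper":-1},{"dx":0.01,"dy":0,"dz":-0.875,"ax":0,"ay":0,"az":0,"gripper":-1}]' --force 40

```text
time: 3.35
eef_pos: [0.4432, 0.1105, 0.1525]
tcp_rot: [0.669, 0.743, -0.002, -0.001]
contact_force: [-6.0, -2.3, 1.3]
opening: 0.11
finger_force: 38.9
```

```bash
python3 - <<'E'
import numpy as np
from plant import get_state
r=np.hypot(.116,.043);a0=np.arctan2(.043,.116)
for t in np.arange(0,1.76,.125):
    d=r*(np.cos(a0)-np.cos(a0+t)); z=r*(np.sin(a0+t)-np.sin(a0))
    print(round(t,3),(np.array([d*.9943,d*.1064,z])/.12).round(3))
E
```

```text
0.0 [0. 0. 0.]
0.125 [0.052 0.006 0.118]
0.25 [0.118 0.013 0.228]
0.375 [0.197 0.021 0.329]
0.5 [0.288 0.031 0.42 ]
0.625 [0.39  0.042 0.498]
0.75 [0.501 0.054 0.563]
0.875 [0.619 0.066 0.613]
1.0 [0.742 0.079 0.649]
1.125 [0.868 0.093 0.668]
1.25 [0.996 0.107 0.672]
1.375 [1.124 0.12  0.66 ]
1.5 [1.249 0.134 0.631]
1.625 [1.369 0.146 0.588]
1.75 [1.483 0.159 0.529]
```

Emit:
jog_arm --increments '[{"dx":0.052,"dy":0.006,"dz":0.118,"ax":0,"ay":0,"az":0,"gripper":-1},{"dx":0.118,"dy":0.013,"dz":0.228,"ax":0,"ay":0,"az":0,"gripper":-1},{"dx":0.197,"dy":0.021,"dz":0.329,"ax":0,"ay":0,"az":0,"gripper":-1},{"dx":0.288,"dy":0.031,"dz":0.42,"ax":0,"ay":0,"az":0,"gripper":-1},{"dx":0.39,"dy":0.042,"dz":0.498,"ax":0,"ay":0,"az":0,"gripper":-1},{"dx":0.501,"dy":0.054,"dz":0.563,"ax":0,"ay":0,"az":0,"gripper":-1},{"dx":0.619,"dy":0.066,"dz":0.613,"ax":0,"ay":0,"az":0,"gripper":-1},{"dx":0.742,"dy":0.079,"dz":0.649,"ax":0,"ay":0,"az":0,"gripper":-1},{"dx":0.868,"dy":0.093,"dz":0.668,"ax":0,"ay":0,"az":0,"gripper":-1},{"dx":0.996,"dy":0.107,"dz":0.672,"ax":0,"ay":0,"az":0,"gripper":-1}]'

```text
time: 4.35
eef_pos: [0.5657, 0.124, 0.2369]
tcp_rot: [0.669, 0.743, 0.001, 0.002]
contact_force: [-3.7, -1.1, 0.8]
opening: 0.113
finger_force: 40.0
```

Emit:
jog_arm --increments '[{"dx":0.128,"dy":0.013,"dz":-0.012,"ax":0,"ay":0,"az":0,"gripper":-1},{"dx":0.253,"dy":0.027,"dz":-0.041,"ax":0,"ay":0,"az":0,"gripper":-1},{"dx":0.373,"dy":0.039,"dz":-0.084,"ax":0,"ay":0,"az":0,"gripper":-1},{"dx":0.45,"dy":0.048,"dz":-0.122,"ax":0,"ay":0,"az":0,"gripper":-1},{"dx":0.45,"dy":0.048,"dz":-0.122,"ax":0,"ay":0,"az":0,"gripper":-1}]'

```text
time: 4.85
eef_pos: [0.6209, 0.13, 0.2203]
tcp_rot: [0.669, 0.743, 0.003, 0.003]
contact_force: [2.9, -1.2, 4.6]
opening: 0.11
finger_force: 40.5
```

Emit:
jog_arm --increments '[{"dx":0,"dy":0,"dz":0,"ax":0,"ay":0,"az":0,"gripper":-0.45},{"dx":0.03,"dy":0,"dz":-0.02,"ax":0,"ay":0,"az":0,"gripper":-0.45},{"dx":0.06,"dy":0,"dz":0,"ax":0,"ay":0,"az":0,"gripper":-0.45},{"dx":0.06,"dy":0,"dz":0.12,"ax":0,"ay":0,"az":0,"gripper":-0.45},{"dx":0.06,"dy":0,"dz":0.3,"ax":0,"ay":0,"az":0,"gripper":-0.45},{"dx":0.06,"dy":0,"dz":0.6,"ax":0,"ay":0,"az":0,"gripper":-0.45},{"dx":0.06,"dy":0,"dz":1,"ax":0,"ay":0,"az":0,"gripper":-0.45},{"dx":0.06,"dy":0,"dz":1,"ax":0,"ay":0,"az":0,"gripper":-0.45}]'

```text
time: 5.65
eef_pos: [0.6271, 0.13, 0.3475]
tcp_rot: [0.669, 0.743, 0.005, 0.005]
contact_force: [-0.3, 0.6, -0.4]
opening: 0.275
finger_force: 0.0
```

```bash
python3 - <<'E'
from h import *
print(get_state()['eef_pos'],get_state()['qpos'].round(2))
for n in ('top','scene'):
    c=cam(n); cv2.imwrite(f'pics/{n}1.png',c['frame']); np.savez(f'{n}1.npz',T=c['T'],P=cloud(c),f=c['frame'],K=c['camera_matrix'],D=c['dist'])
E
```

```text
[0.62709014 0.13003602 0.34754481] [ 0.05  0.15  1.57 -0.    1.4  -0.06]
```

View pics/scene1.png

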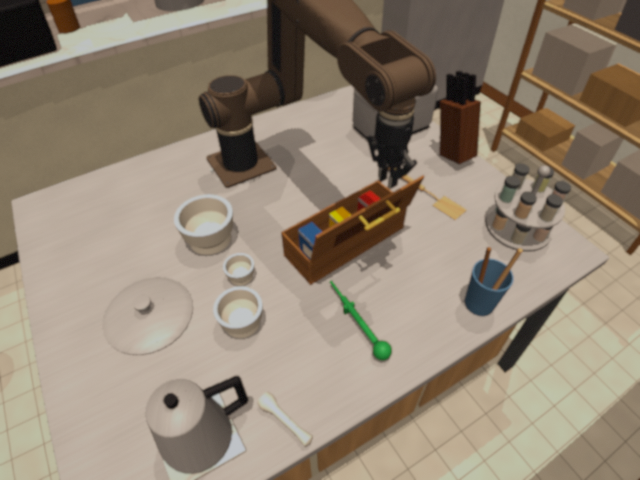

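The scene view shows the lid resting open, with the bar at (380,215). The blue, yellow and red tins are at (310,235), (340,217) and (370,200). I turn the gripper a quarter turn above the chest.

Emit:
jog_arm --increments '[{"dx":-0.3,"dy":-0.03,"dz":0,"ax":0,"ay":0,"az":0.09,"gripper":0.5},{"dx":-0.6,"dy":-0.06,"dz":0,"ax":0,"ay":0,"az":0.18,"gripper":1},{"dx":-0.9,"dy":-0.1,"dz":0,"ax":0,"ay":0,"az":0.27,"gripper":1},{"dx":-1,"dy":-0.117,"dz":0,"ax":0,"ay":0,"az":0.36,"gripper":1},{"dx":-1,"dy":-0.117,"dz":0,"ax":0,"ay":0,"az":0.45,"gripper":1},{"dx":-1,"dy":-0.117,"dz":0,"ax":0,"ay":0,"az":0.54,"gripper":1},{"dx":-1,"dy":-0.117,"dz":0,"ax":0,"ay":0,"az":0.63,"gripper":1},{"dx":-1,"dy":-0.117,"dz":0,"ax":0,"ay":0,"az":0.72,"gripper":1},{"dx":-1,"dy":-0.117,"dz":0,"ax":0,"ay":0,"az":0.81,"gripper":1},{"dx":-1,"dy":-0.117,"dz":0,"ax":0,"ay":0,"az":0.9,"gripper":1}]'

```text
time: 6.75
eef_pos: [0.5037, 0.1158, 0.335]
tcp_rot: [0.023, 1.0, -0.0, -0.002]
contact_force: [0.3, 0.2, -0.3]
opening: 0.996
finger_force: 0.0
```

Emit:
jog_arm --increments '[{"dx":-0.1,"dy":0,"dz":0,"ax":0,"ay":0,"az":0.09,"gripper":1},{"dx":-0.1,"dy":0,"dz":0,"ax":0,"ay":0,"az":0.1,"gripper":1},{"dx":-0.1,"dy":0,"dz":0,"ax":0,"ay":0,"az":0.1,"gripper":1},{"dx":-0.1,"dy":0,"dz":0,"ax":0,"ay":0,"az":0.1,"gripper":1}]'

```text
time: 7.15
eef_pos: [0.4927, 0.1158, 0.3366]
tcp_rot: [-0.051, 0.999, 0.0, -0.001]
contact_force: [0.3, -0.5, -0.1]
opening: 0.998
finger_force: 0.0
```

```bash
cat > look.py <<'E'
from h import *
import sys
s=get_state(); c=cam('wrist'); cv2.imwrite(f'pics/{sys.argv[1]}.png',c['frame']); hsv=cv2.cvtColor(c['frame'],cv2.COLOR_BGR2HSV); P=cloud(c); Z=P[...,2]
print(s['eef_pos'].round(4),s['tcp_rot'].round(4),s['qpos'].round(2),s['wrist_torque'].round(3))
h=hsv[...,0]
for n,hm in dict(red=(h<8)|(h>172),yel=(h>20)&(h<34),blue=(h>95)&(h<130)).items():
    m=(hm&(hsv[...,1]>110)&(Z>.088)&(Z<.108)&(c['depth']>0)).astype(np.uint8)
    k,l,st,ce=cv2.connectedComponentsWithStats(m)
    if k<2: print(n,'none'); continue
    i=1+st[1:,4].argmax(); v,u=np.nonzero(l==i)
    (x,y),(w,hh),a=cv2.minAreaRect(onz(c,np.c_[u,v],.098)[:,:2].astype(np.float32)); d=np.array([x-.493,y-.116]); 
    print(n,(round(x,4),round(y,4)),'size',round(w,3),round(hh,3),'ang',round(a,1),'z',np.median(Z[l==i]).round(3),'chest frame',round(d@[.9943,.1064],3),round(d@[-.1064,.9943],3),'px',st[i],)
E
python3 look.py w2
```

```text
[0.4927 0.1158 0.3366] [-5.120e-02  9.987e-01  0.000e+00 -6.000e-04] [ 0.03 -0.15  1.89 -0.    1.4  -1.64] [-0.022 -0.037 -0.   ]
red (0.4816, 0.2208) size 0.09 0.047 ang 6.1 z 0.099 chest frame -0.0 0.105 px [ 398  149   56   92 4357]
yel (0.5079, 0.1142) size 0.068 0.046 ang 5.9 z 0.099 chest frame 0.015 -0.003 px [ 289  177   48   68 2865]
blue (0.5037, 0.0101) size 0.089 0.046 ang 5.8 z 0.099 chest frame -0.001 -0.106 px [ 179  150   55   91 4247]
```

View pics/w2.png

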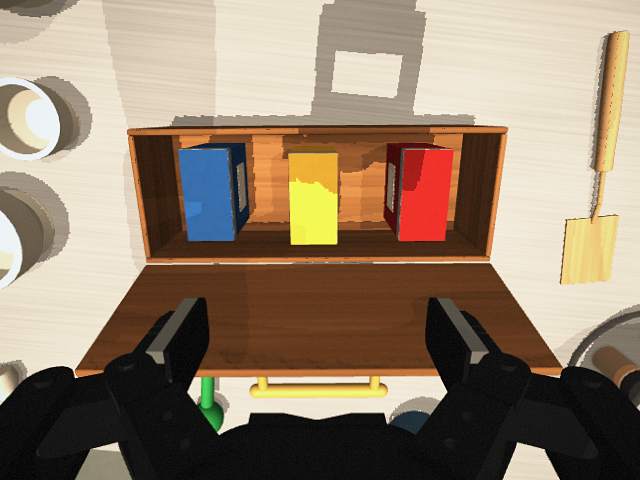

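The wrist view shows all three tins: blue (208,195), yellow (313,198) and red (425,195), in an open chest. The yellow top is partly shaded. I start with yellow.

Emit:
jog_arm --increments '[{"dx":0,"dy":-0.025,"dz":-0.35,"ax":0,"ay":0,"az":0,"gripper":1},{"dx":0,"dy":-0.025,"dz":-0.7,"ax":0,"ay":0,"az":0,"gripper":1},{"dx":0,"dy":-0.025,"dz":-1,"ax":0,"ay":0,"az":0,"gripper":1}]'

```text
time: 7.5
eef_pos: [0.4925, 0.1127, 0.2154]
tcp_rot: [-0.052, 0.999, -0.0, -0.0]
contact_force: [-1.0, -0.7, 0.1]
opening: 0.998
finger_force: 0.0
```

Emit:
jog_arm --increments '[{"dx":0,"dy":0,"dz":-0.3,"ax":0,"ay":0,"az":0,"gripper":1},{"dx":0,"dy":0,"dz":-0.6,"ax":0,"ay":0,"az":0,"gripper":1},{"dx":0,"dy":0,"dz":-0.85,"ax":0,"ay":0,"az":0,"gripper":1},{"dx":0,"dy":0,"dz":-1,"ax":0,"ay":0,"az":0,"gripper":1},{"dx":0,"dy":0,"dz":-1,"ax":0,"ay":0,"az":0,"gripper":1}]'

```text
time: 8.0
eef_pos: [0.4905, 0.1127, 0.094]
tcp_rot: [-0.052, 0.999, 0.0, -0.004]
contact_force: [0.6, -0.1, 0.0]
opening: 0.999
finger_force: 0.0
```

Emit:
jog_arm --increments '[{"dx":0,"dy":0,"dz":-0.1,"ax":0,"ay":0,"az":0,"gripper":1},{"dx":0,"dy":0,"dz":-0.138,"ax":0,"ay":0,"az":0,"gripper":1},{"dx":0,"dy":0,"dz":-0.138,"ax":0,"ay":0,"az":0,"gripper":-1},{"dx":0,"dy":0,"dz":-0.138,"ax":0,"ay":0,"az":0,"gripper":-1},{"dx":0,"dy":0,"dz":-0.138,"ax":0,"ay":0,"az":0,"gripper":-1},{"dx":0,"dy":0,"dz":-0.138,"ax":0,"ay":0,"az":0,"gripper":-1},{"dx":0,"dy":0,"dz":-0.138,"ax":0,"ay":0,"az":0,"gripper":-1}]' --force 80

```text
time: 8.7
eef_pos: [0.4936, 0.1127, 0.0818]
tcp_rot: [-0.052, 0.999, -0.0, 0.001]
contact_force: [0.2, -1.1, 4.8]
opening: 0.529
finger_force: 82.5
```

Emit:
jog_arm --increments '[{"dx":0,"dy":0,"dz":0.15,"ax":0,"ay":0,"az":0,"gripper":-1},{"dx":0,"dy":0,"dz":0.4,"ax":0,"ay":0,"az":0,"gripper":-1},{"dx":0,"dy":0,"dz":0.7,"ax":0,"ay":0,"az":0,"gripper":-1},{"dx":0,"dy":0,"dz":1,"ax":0,"ay":0,"az":0,"gripper":-1}]'

```text
time: 9.1
eef_pos: [0.4913, 0.1128, 0.2003]
tcp_rot: [-0.052, 0.999, 0.0, -0.002]
contact_force: [0.3, -0.9, -2.7]
opening: 0.528
finger_force: 82.1
```

Emit:
jog_arm --increments '[{"dx":0,"dy":0,"dz":0.3,"ax":0,"ay":0,"az":0,"gripper":-1},{"dx":0,"dy":0,"dz":0.6,"ax":0,"ay":0,"az":0,"gripper":-1},{"dx":0,"dy":0,"dz":0.8,"ax":0,"ay":0,"az":0,"gripper":-1},{"dx":0,"dy":0,"dz":0.8,"ax":0,"ay":0,"az":0,"gripper":-1},{"dx":0,"dy":0,"dz":0.8,"ax":0,"ay":0,"az":0,"gripper":-1},{"dx":0,"dy":0,"dz":0.8,"ax":0,"ay":0,"az":0,"gripper":-1}]'

```text
time: 9.7
eef_pos: [0.4914, 0.1128, 0.2935]
tcp_rot: [-0.052, 0.999, 0.0, -0.003]
contact_force: [-0.3, 0.4, -3.3]
opening: 0.53
finger_force: 82.5
```

```bash
cat > t.py <<'E'
from h import *
o=[]
for i in range(6): # each camera call holds the arm 0.05 s, giving a fresh reading
    cam('wrist'); s=get_state(); o.append(np.r_[s['wrist_torque'],s['contact_force'],s['joint_efforts'][4]])
o=np.array(o); print(s['time'],s['eef_pos'].round(4),R.from_quat(s['tcp_rot']).as_matrix()[:,2].round(3),s['finger_force']); print(o.mean(0).round(3),o.std(0).round(3))
E
python3 t.py
```

```text
10.0 [0.4925 0.1128 0.2958] [-0.002 -0.    -1.   ] 82.44520179927349
[ 0.005  0.036 -0.01   0.005  0.045 -3.322 -0.041] [0.02  0.027 0.026 0.51  0.282 0.684 0.003]
```

Emit:
jog_arm --increments '[{"dx":0,"dy":0,"dz":0,"ax":-0.01,"ay":0.093,"az":0,"gripper":-1},{"dx":0,"dy":0,"dz":0,"ax":-0.02,"ay":0.186,"az":0,"gripper":-1},{"dx":0,"dy":0,"dz":0,"ax":-0.03,"ay":0.279,"az":0,"gripper":-1},{"dx":0,"dy":0,"dz":0,"ax":-0.03,"ay":0.279,"az":0,"gripper":-1},{"dx":0,"dy":0,"dz":0,"ax":-0.03,"ay":0.279,"az":0,"gripper":-1},{"dx":0,"dy":0,"dz":0,"ax":-0.02,"ay":0.186,"az":0,"gripper":-1},{"dx":0,"dy":0,"dz":0,"ax":-0.01,"ay":0.093,"az":0,"gripper":-1},{"dx":0,"dy":0,"dz":0,"ax":0,"ay":0,"az":0,"gripper":-1},{"dx":0,"dy":0,"dz":0,"ax":0,"ay":0,"az":0,"gripper":-1},{"dx":0,"dy":0,"dz":0,"ax":0,"ay":0,"az":0,"gripper":-1}]'

```text
time: 11.0
eef_pos: [0.4918, 0.1128, 0.2979]
tcp_rot: [-0.052, 0.999, -0.0, 0.0]
contact_force: [0.3, 0.6, -4.0]
opening: 0.531
finger_force: 82.4
```

```bash
python3 t.py
```

```text
11.3 [0.4933 0.1127 0.2965] [-0.001 -0.    -1.   ] 82.39305965602398
[-1.300e-02  3.700e-02  3.000e-03  1.100e-01  1.320e-01 -3.129e+00
 -2.700e-02] [0.017 0.026 0.036 0.589 0.332 0.469 0.021]
```

Emit:
jog_arm --increments '[{"dx":0,"dy":0,"dz":0,"ax":0.01,"ay":-0.093,"az":0,"gripper":-1},{"dx":0,"dy":0,"dz":0,"ax":0.02,"ay":-0.186,"az":0,"gripper":-1},{"dx":0,"dy":0,"dz":0,"ax":0.03,"ay":-0.279,"az":0,"gripper":-1},{"dx":0,"dy":0,"dz":0,"ax":0.03,"ay":-0.279,"az":0,"gripper":-1},{"dx":0,"dy":0,"dz":0,"ax":0.03,"ay":-0.279,"az":0,"gripper":-1},{"dx":0,"dy":0,"dz":0,"ax":0.02,"ay":-0.186,"az":0,"gripper":-1},{"dx":0,"dy":0,"dz":0,"ax":0.01,"ay":-0.093,"az":0,"gripper":-1},{"dx":0,"dy":0,"dz":0,"ax":0,"ay":0,"az":0,"gripper":-1},{"dx":0,"dy":0,"dz":0,"ax":0,"ay":0,"az":0,"gripper":-1},{"dx":0,"dy":0,"dz":0,"ax":0,"ay":0,"az":0,"gripper":-1}]'

```text
time: 12.3
eef_pos: [0.4944, 0.1129, 0.2967]
tcp_rot: [-0.052, 0.999, 0.0, 0.001]
contact_force: [0.1, -0.2, -2.9]
opening: 0.53
finger_force: 85.9
```

```bash
python3 t.py
```

```text
12.6 [0.4923 0.1128 0.2971] [ 0.001  0.    -1.   ] 85.9116268157959
[ 6.000e-03 -2.300e-02 -2.000e-03 -1.790e-01  1.910e-01 -3.265e+00
  1.000e-02] [0.023 0.033 0.05  0.721 0.338 0.42  0.025]
```

```bash
sed -i 's/range(6)/range(16)/' t.py; python3 t.py
```

```text
13.4 [0.4928 0.1128 0.2967] [-0.  0. -1.] 85.91270908713341
[ 0.015 -0.032 -0.007 -0.164 -0.041 -2.894  0.038] [0.025 0.022 0.019 0.477 0.491 0.348 0.002]
```

Emit:
jog_arm --increments '[{"dx":0,"dy":0,"dz":0,"ax":-0.01,"ay":0.093,"az":0,"gripper":-1},{"dx":0,"dy":0,"dz":0,"ax":-0.02,"ay":0.186,"az":0,"gripper":-1},{"dx":0,"dy":0,"dz":0,"ax":-0.03,"ay":0.279,"az":0,"gripper":-1},{"dx":0,"dy":0,"dz":0,"ax":-0.03,"ay":0.279,"az":0,"gripper":-1},{"dx":0,"dy":0,"dz":0,"ax":-0.03,"ay":0.279,"az":0,"gripper":-1},{"dx":0,"dy":0,"dz":0,"ax":-0.02,"ay":0.186,"az":0,"gripper":-1},{"dx":0,"dy":0,"dz":0,"ax":-0.01,"ay":0.093,"az":0,"gripper":-1},{"dx":0,"dy":0,"dz":0,"ax":0,"ay":0,"az":0,"gripper":-1},{"dx":0,"dy":0,"dz":0,"ax":0,"ay":0,"az":0,"gripper":-1},{"dx":0,"dy":0,"dz":0,"ax":0,"ay":0,"az":0,"gripper":-1}]'

```text
time: 14.4
eef_pos: [0.4918, 0.1128, 0.2979]
tcp_rot: [-0.052, 0.999, -0.0, 0.0]
contact_force: [-0.2, 0.6, -2.5]
opening: 0.53
finger_force: 87.8
```

```bash
python3 t.py
```

```text
15.2 [0.4928 0.1128 0.2968] [-0. -0. -1.] 87.7650274336338
[-4.000e-03  6.500e-02  1.400e-02 -2.000e-03 -1.180e-01 -2.837e+00
 -3.900e-02] [0.027 0.028 0.024 0.789 0.404 0.376 0.023]
```

The torque about y flips with each tilt (+0.037, −0.032, +0.065 Nm), and the joint-5 effort flips with it. That matches a 0.19 kg ball moving 45 mm, so the yellow tin rattles. I carry it to the mortar.

Emit:
jog_arm --increments '[{"dx":0,"dy":-0.15,"dz":0,"ax":0,"ay":0,"az":0,"gripper":-1},{"dx":0,"dy":-0.35,"dz":0,"ax":0,"ay":0,"az":0,"gripper":-1},{"dx":0,"dy":-0.55,"dz":0,"ax":0,"ay":0,"az":0,"gripper":-1},{"dx":0,"dy":-0.773,"dz":0,"ax":0,"ay":0,"az":0,"gripper":-1}]'

```text
time: 15.6
eef_pos: [0.4927, 0.0194, 0.2969]
tcp_rot: [-0.053, 0.999, -0.0, 0.0]
contact_force: [-0.0, 1.4, -3.3]
opening: 0.526
finger_force: 87.7
```

Emit:
jog_arm --increments '[{"dx":0,"dy":-0.2,"dz":0,"ax":0,"ay":0,"az":0,"gripper":-1},{"dx":0,"dy":-0.4,"dz":0,"ax":0,"ay":0,"az":0,"gripper":-1},{"dx":0,"dy":-0.6,"dz":0,"ax":0,"ay":0,"az":0,"gripper":-1},{"dx":0,"dy":-0.773,"dz":0,"ax":0,"ay":0,"az":0,"gripper":-1}]'

```text
time: 16.0
eef_pos: [0.4927, -0.0739, 0.2969]
tcp_rot: [-0.052, 0.999, -0.0, 0.0]
contact_force: [-0.3, 0.4, -3.3]
opening: 0.528
finger_force: 87.7
```

Emit:
jog_arm --increments '[{"dx":0.05,"dy":-0.2,"dz":0,"ax":0,"ay":0,"az":0,"gripper":-1},{"dx":0.15,"dy":-0.4,"dz":0,"ax":0,"ay":0,"az":0,"gripper":-1},{"dx":0.25,"dy":-0.6,"dz":0,"ax":0,"ay":0,"az":0,"gripper":-1},{"dx":0.39,"dy":-0.773,"dz":0,"ax":0,"ay":0,"az":0,"gripper":-1}]'

```text
time: 16.4
eef_pos: [0.5397, -0.1668, 0.2969]
tcp_rot: [-0.052, 0.999, -0.0, -0.0]
contact_force: [0.6, -0.5, -3.2]
opening: 0.529
finger_force: 87.7
```

Emit:
jog_arm --increments '[{"dx":0.1,"dy":-0.2,"dz":0,"ax":0,"ay":0,"az":0,"gripper":-1},{"dx":0.2,"dy":-0.4,"dz":0,"ax":0,"ay":0,"az":0,"gripper":-1},{"dx":0.3,"dy":-0.6,"dz":0,"ax":0,"ay":0,"az":0,"gripper":-1},{"dx":0.39,"dy":-0.773,"dz":0,"ax":0,"ay":0,"az":0,"gripper":-1},{"dx":0.39,"dy":-0.773,"dz":0,"ax":0,"ay":0,"az":0,"gripper":-1},{"dx":0.39,"dy":-0.773,"dz":0,"ax":0,"ay":0,"az":0,"gripper":-1},{"dx":0.39,"dy":-0.773,"dz":0,"ax":0,"ay":0,"az":0,"gripper":-1},{"dx":0.39,"dy":-0.773,"dz":0,"ax":0,"ay":0,"az":0,"gripper":-1}]'

```text
time: 17.2
eef_pos: [0.5862, -0.2573, 0.2969]
tcp_rot: [-0.053, 0.999, 0.0, -0.0]
contact_force: [0.1, 0.2, -2.5]
opening: 0.532
finger_force: 87.8
```

```bash
python3 - <<'E'
from h import *
s=get_state(); print(s['time'],s['eef_pos'].round(4),s['tcp_rot'].round(3),s['opening'],s['finger_force'],s['dq'].round(3))
cv2.imwrite('pics/scene2.png',cam('scene')['frame'])
z=np.load('top1.npz'); P=z['P']; Z=P[...,2]
m=(Z>.06)&(Z<.1)&(abs(P[...,0]-.586)<.075)&(abs(P[...,1]+.258)<.08); q=P[m][:,:2]; print('mortar rim bbox',q.min(0).round(3),q.max(0).round(3),q.mean(0).round(3))
E
```

```text
17.2 [ 0.5862 -0.2573  0.2969] [-0.053  0.999  0.    -0.   ] 0.5319925859881294 87.82740622758865 [ 0.    -0.002 -0.001 -0.002 -0.003 -0.001]
mortar rim bbox [ 0.528 -0.316] [ 0.645 -0.199] [ 0.588 -0.26 ]
```

View pics/scene2.png

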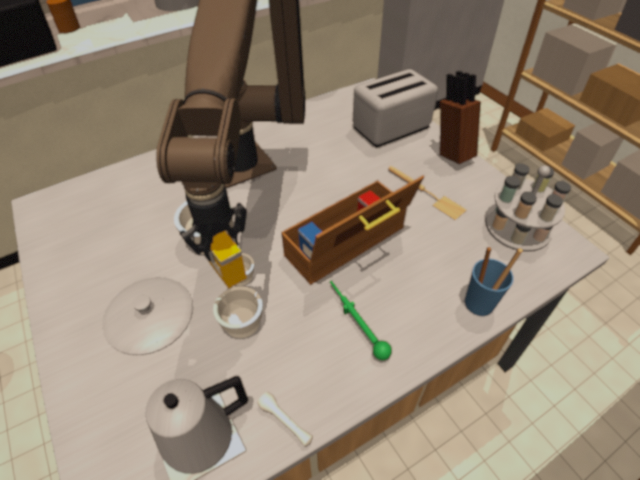

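The scene view shows the yellow tin at (228,260), held upright above the middle-sized mortar at (238,312). The lid is open, the red and blue tins are in the chest, and nothing else has moved. The mortar rim spans 117 mm and is centred at (0.587, −0.258), which matches the tool position.

```bash
python3 -c "
from plant import job; print(job.sign_off())"
```

```text
the job is handed in; nothing more can be done
None
```

The job is handed in (no verdict came back): the lid is open on its stop, the yellow tin is the rattling one and is held upright and still above the middle-sized mortar, and the red and blue tins were never touched.

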